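# Scan the parcel, then hold the turntable's index plunger out

## Robot

A 6-joint arm with a two-finger parallel gripper is mounted at the origin on the work surface. World frame = base frame: x ahead of the robot, y to its left, z up, the work surface at z = 0. Lengths are in m, angles in degrees, forces in N, time in s.
With the tool pointing down it reaches from about 0.4 to 0.825 m from the base axis. Payload 7 kg.
Tool frame: the origin (TCP) lies midway between the tips of the shut fingers; the grasp point (between the pads) lies r.hold_point_z behind it (r.hold_point_z is the distance from the TCP to the grasp point, in m); z points along the fingers, x is the direction in which the jaws open and shut, and the axes are right-handed (so a half turn about z gives the same grasp; the last joint's range is limited). The gripper opens to 88 mm and grips with 3 to 60 N. Pads are 19 mm wide; open, the fingers measure 130 mm over their backs; the gripper's body (78 mm by 193 mm) begins 47 mm behind the grasp point.
Start: joints at [84.746, 20.546, 0.682, 0, -70.136, -16.507], TCP at [0.25, 0.627, 0.206] pointing down, gripper open.
Joint ranges: [-176.03, 176.03], [-82.01, 121.73], [-58.28, 71.71], [-173.87, 95.51], [-174.79, -0.11], [-173.66, 173.66]. Speed limits (degrees/s): [136.94, 136.94, 172.46, 180, 180, 180].

## Interface

Orientations are given as [roll, pitch, yaw] about the fixed x, y, z axes, in that order (R = Rz(yaw) Ry(pitch) Rx(roll)).
In Python, from plant import get_state, viewer, close_job, r gives the robot as it stands.
- The arm moves only by the tool apply_moves, never from a script. Its argument "plan" is a list of rows, each a list of 3 entries, a list of its own where there are three numbers: the closure in counts, from 0 (fully open) to 255 (shut), then the shift along the tool's x, y, z in units of 50 mm (1.0 is 50 mm), then the turn about the tool's z in units of 6 degrees (1.0 is 6 degrees). A call has 1 to 12 rows; each row shifts and turns the commanded pose from where the row before left it, along the tool's axes as they then stand; what a row does not reach is not made up. A row lasts 1/8 s, in which the tool goes at most 62.5 mm and 10.7 degrees, less where a joint would pass 70% of its speed; a pose out of reach is approached as far as the arm can. A call is refused whole if a number of a shift passes 1 or a number of a turn 1, either way. A call with a gripper value outside its range is refused whole. The fingers move at their own pace and stop on an object; "squeeze" is the grip in N (left out, the last holds). Time passes only in rows, so rows that do not move let the fingers close. It gives the time, the measured TCP pose, the force and the opening at its end, in the units of the state.
- get_state(): the state, without advancing time (a new reading comes with each control period).
- viewer.capture(name): name is "scene" or "top"; returns a dict with "frame" (420x560x3 uint8, blue, green, red), "K" (3x3 intrinsics, pixels), "D" ([k1, k2, p1, p2, k3] as OpenCV has them; the pictures are not rectified), "R" (3x3) and "t" (3): a world point X has camera coordinates R X + t. Camera axes: x right, y down, z forward; pixel columns grow to the right and rows downward; lengths in m; the calibration is good to about 2 mm. A picture is of the moment at which its call begins. There is no depth.
- close_job(): hands the job in, once; it reports no verdict.
The state is a dict: "time_s": time; "joints": joint angles; "qd": joint speeds; "joint_torque": joint torques, N m; "tcp_pos": TCP position; "eef_rot": TCP orientation; "contact_force": force on the tool from outside, world axes, zero at the start; "moment": the same for the moment, N m; "gripper_width": finger opening in m.
Only numpy, scipy, OpenCV 4.12 (cv2) and the standard library are available. Lean on these libraries where they do the work, as an engineer would, in place of code of your own. Each camera call takes 0.05 s, during which the arm holds its last target.

## Task

Pick up the hand scanner and hold it steady for at least a second about 8 cm above the middle of the barcode label on the parcel, its window pointing straight down at it, then stand it gently back upright on its black mat and let go. Then, so that a colleague can turn the packing turntable, pull the turntable's red spring plunger knob fully up, clear of its hole, and finish while still holding it there. Leave the tape roll, the bottle and the small carton alone.

Things in the scene. Friction and masses are not known exactly. Their poses are not given: they have to be found in the camera images.
- scanner: Loose grey/black hand scanner, 0.15-0.3 kg, parked nose down on the mat. Origin: centre of its window (flat underside), which looks along its -z; +z up. Grey head to grip across y: 56 mm (x) by 40 mm (y), 23 to 105 mm above the origin. Black nose below: 62 x 50 mm, 23 mm tall. Black handle bar, 28 mm thick, sticks out along +x to 124 mm from the origin, 58 to 100 mm above it.
- scanner_focus (a point): Point on the scanner's line of sight, 80 mm straight in front of the window (-z of the scanner): the spot the scanner reads. Moves with the scanner; axes as the scanner's.
- label (a point): Centre of the white barcode label (100 x 70 mm) on the top face of the cardboard parcel; z points up. The parcel (150 x 110 x 60 mm) is fixed on the turntable; the label lies 107 mm above the work surface.
- mat: Black rubber mat, 150 x 150 mm, 4 mm thick, fixed on the bench; origin: centre of its underside. The scanner's parking place.
- turntable: Packing turntable, fixed and locked: aluminium disc, radius 130 mm, top 45 mm above the bench, index holes near the rim. Origin: centre of its base at bench level, z up. At +y, 115 mm out, a yellow bracket (50 mm wide along x, out to y = 151 mm, top at 75 mm) carries the upright index plunger in a steel barrel 22 mm across, top at 87 mm.
- plunger_knob (a point): Middle of the red plunger knob, a plain round knob 28 mm across and 30 mm tall (15 mm above and below this point), 104 mm above the bench when the plunger is home. It rises with the plunger. Axes as the turntable's.
- plunger (a joint): Lift of the index plunger in m: 0 = home, pin tip 10 mm deep in the hole of the disc; 0.016 = fully up at its stop. A spring pulls it back down: about 5.5 N at home, 13 N fully up; let go, it snaps home.
- tape_roll: Bystander: loose roll of brown tape lying flat, 92 mm across, 48 mm tall; origin: centre of its underside.
- cleaner: Bystander: loose upright white bottle with a blue cap, 56 mm across, 130 mm tall; origin: centre of its underside.
- small_carton: Bystander: loose closed carton 70 x 90 x 40 mm; origin: centre of its underside.

How it is judged:
By the outcome, as a careful person would: the job done as asked, in the order asked, and still so for the second after the job is handed in, while the arm keeps its last pose, push and grip.
It also fails if it takes over 54 s, if anything falls off the work surface, if the arm or the gripper's body presses on something with over 40 N, if the wrist force passes 120 N, or if a joint passes its speed limit or range.

## Working session

There is one attempt and no reset: what is moved stays moved. The work goes in short steps, Python scripts to look and compute and a tool call to move; the robot and the scene stay as the last step left them, time stands still between calls to the robot, and variables do not carry over. Pictures are saved under pics/ and viewed, and the job is handed in when it is done.

Besides the shell and the picture viewer there is one more tool, called after "Emit:" by a JSON object that holds its "fn" and its "kwargs", one argument or row to a line. apply_moves: Moves the arm, as the interface text tells. Its arguments: {"type":"object","properties":{"plan":{"type":"array","items":{"type":"array"}},"squeeze":{"type":"number"}},"required":["plan"]}

```bash
ls; mkdir -p pics
python3 - <<'E'
from plant import get_state, viewer, r
import cv2,pickle
s=get_state();print(s, r.hold_point_z)
for n in("scene","top"):
    d=viewer.capture(n);cv2.imwrite(f"pics/{n}0.png",d["frame"]);pickle.dump(d,open(f"{n}0.pkl","wb"));print(n,d["K"],d["D"],d["R"],d["t"])
E
```

```text
pics
{'time_s': 0.0, 'joints': array([ 8.47443509e+01,  2.05939281e+01,  6.32917467e-01, -2.07055706e-02,
       -7.01364604e+01, -1.65059161e+01]), 'qd': array([-0.01932516,  0.01119181,  0.04292597,  0.1342913 ,  0.09498339,
       -0.02687978]), 'joint_torque': array([-8.58264157e-04, -5.82719421e+01,  2.93044227e+01,  6.99798077e+00,
        6.82516897e-03, -1.62788510e-04]), 'tcp_pos': array([0.25009206, 0.62638004, 0.20458625]), 'eef_rot': array([-1.79990966e+02, -9.89848331e-02, -1.11768625e+02]), 'contact_force': array([ 0.13462171, -0.32903508,  0.20326859]), 'moment': array([-0.00896801, -0.01028006, -0.00899227]), 'gripper_width': 0.08774611079647131} 0.0188
scene [[409.47499416   0.         288.35308348]
 [  0.         409.47499416 212.14769553]
 [  0.           0.           1.        ]] [-0.08885672  0.          0.          0.          0.        ] [[-0.89801683  0.4398327   0.01062895]
 [ 0.277999    0.58599072 -0.76113824]
 [-0.34100195 -0.68056011 -0.64850258]] [ 0.53895529 -0.1657686   0.99429371]
top [[384.14861762   0.         282.9746276 ]
 [  0.         384.14861762 199.348919  ]
 [  0.           0.           1.        ]] [-0.06933449  0.          0.          0.          0.        ] [[-0.01674331 -0.99918834  0.03663777]
 [-0.98930726  0.01124583 -0.1454121 ]
 [ 0.14488205 -0.0386807  -0.98869257]] [0.02890299 0.59134856 0.82987674]
```

View pics/scene0.png

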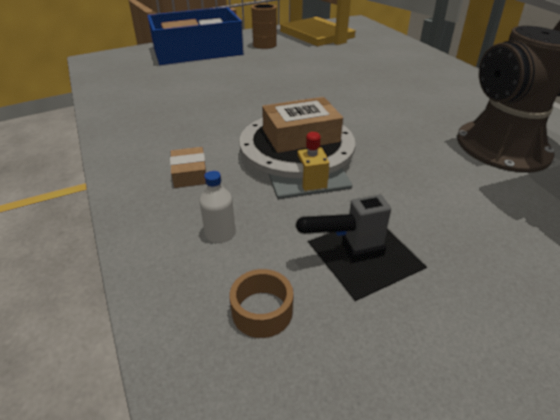

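View pics/top0.png

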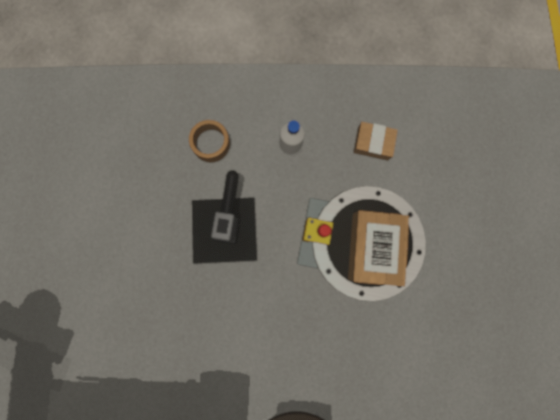

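```bash
cat > h.py <<'E'
import numpy as np,cv2,pickle
def ray(d,uv):
    n=cv2.undistortPoints(np.array(uv,float).reshape(-1,1,2),d["K"],np.array(d["D"])).reshape(-1,2)
    v=np.c_[n,np.ones(len(n))]@d["R"]; c=-d["R"].T@d["t"]; return c,v
def onz(d,uv,z):
    c,v=ray(d,uv); return c+v*((z-c[2])/v[:,2])[:,None]
def proj(d,X):
    return cv2.projectPoints(np.array(X,float).reshape(-1,1,3),cv2.Rodrigues(d["R"])[0],d["t"],d["K"],np.array(d["D"]))[0].reshape(-1,2)
def tri(a,ua,b,ub):
    A=np.zeros((3,3));y=np.zeros(3)
    for d,u in((a,ua),(b,ub)):
        c,v=ray(d,[u]);v=v[0]/np.linalg.norm(v[0]);P=np.eye(3)-np.outer(v,v);A+=P;y+=P@c
    return np.linalg.solve(A,y)
E
python3 - <<'E'
from h import *
import pickle
for n in("scene","top"):
    d=pickle.load(open(f"{n}0.pkl","rb"));f=d["frame"]
    if n=="top":
        a=f[160:300,170:450];cv2.imwrite("pics/topz.png",cv2.resize(f[170:270,180:340],None,fx=5,fy=5,interpolation=cv2.INTER_CUBIC)); cv2.imwrite("pics/topz2.png",cv2.resize(f[180:305,295:430],None,fx=4.5,fy=4.5,interpolation=cv2.INTER_CUBIC))
    else: cv2.imwrite("pics/scz.png",cv2.resize(f[180:300,290:430],None,fx=5,fy=5,interpolation=cv2.INTER_CUBIC));cv2.imwrite("pics/scz2.png",cv2.resize(f[90:205,230:370],None,fx=5,fy=5,interpolation=cv2.INTER_CUBIC))
E
```

```text
(no output)
```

View pics/topz.png

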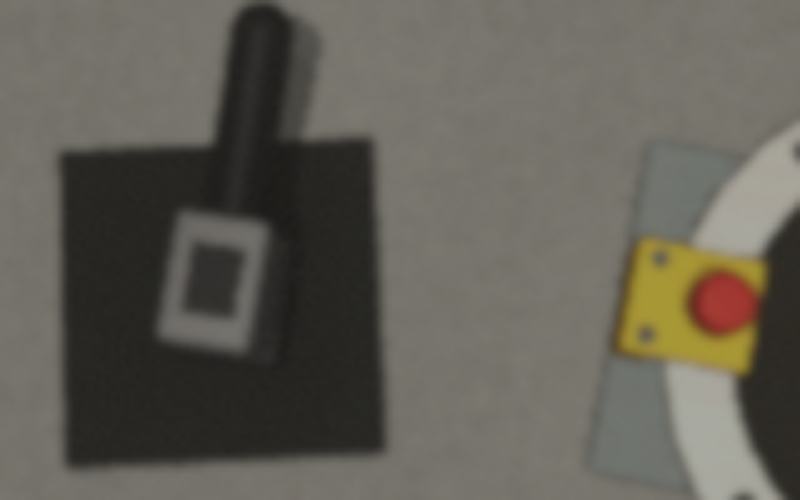

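View pics/topz2.png

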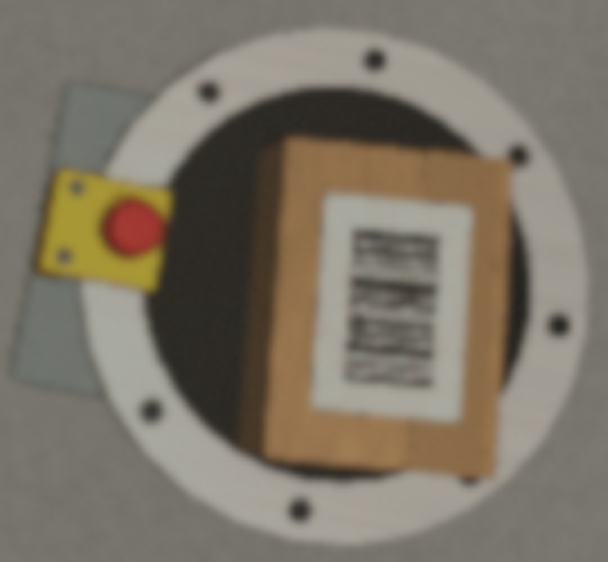

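View pics/scz.png

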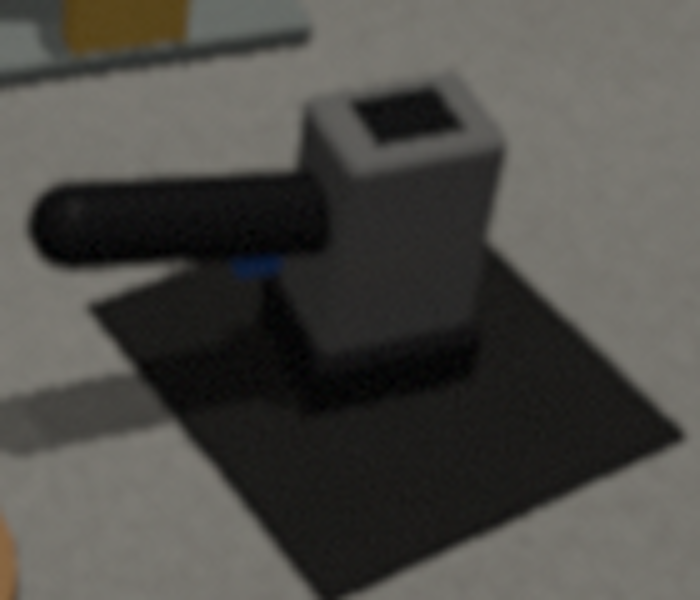

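View pics/scz2.png

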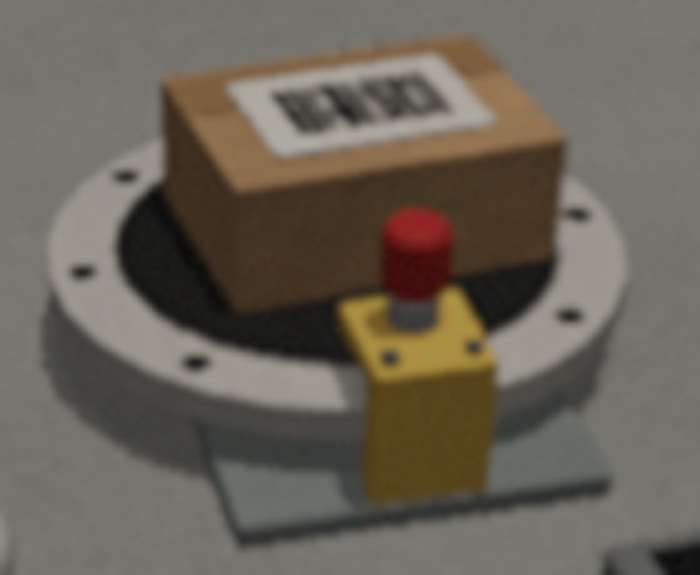

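```bash
cat > m.py <<'E'
from h import *
S=pickle.load(open("scene0.pkl","rb"));T=pickle.load(open("top0.pkl","rb"))
def un(p,s,o): return (np.array(p,float)+.5)/s-.5+np.array(o)
def rep(n,d,p,z):
    X=onz(d,p,z)[:,:2]; e=np.roll(X,-1,0)-X
    print(n,"c",X.mean(0).round(4),"len",np.linalg.norm(e,axis=1).round(4),"ang",np.degrees(np.arctan2(e[:,1],e[:,0])).round(1))
rep("label top",T,un([(324,193),(473,205),(462,422),(311,409)],4.5,(295,180)),.107)
rep("label sc",S,un([(228,83),(440,54),(494,121),(280,156)],5,(230,90)),.107)
rep("head top",T,un([(180,210),(270,219),(250,354),(158,338)],5,(180,170)),.109)
rep("head sc",S,un([(305,103),(457,70),(507,140),(352,178)],5,(290,180)),.109)
rep("mat top",T,un([(60,151),(374,138),(386,452),(67,468)],5,(180,170)),.004)
rep("brkt top",T,un([(643,236),(770,263),(748,376),(615,352)],5,(180,170)),.075)
for n,d in(("T",T),("S",S)):
    f=d["frame"]; hsv=cv2.cvtColor(f,cv2.COLOR_BGR2HSV)
    m=((hsv[...,0]<8)|(hsv[...,0]>172))&(hsv[...,1]>150)&(hsv[...,2]>50); m=m.astype(np.uint8)
    k,l,st,c=cv2.connectedComponentsWithStats(m)
    for i in range(1,k):
        if st[i,4]>20: print(n,"red",st[i],c[i],onz(d,[c[i]],.112),onz(d,[c[i]],.104))
    g=(hsv[...,1]<60)&(hsv[...,2]>125);k,l,st,c=cv2.connectedComponentsWithStats(g.astype(np.uint8))
# handle tip
print("handle end top",onz(T,un([(262,30)],5,(180,170)),.083), "turntable centre", onz(T,un([(335,286)],4.5,(295,180)),.045))
for n,p,z in(("tape",(210,140),.048),("bottle",(292,130),.1),("carton",(377,140),.04)): print(n,onz(T,[p],z))
E
python3 m.py
```

```text
label top c [ 0.4775 -0.1827] len [0.0714 0.1012 0.0712 0.1002] ang [-95.5 173.8  83.8  -6.1]
label sc c [ 0.478  -0.1849] len [0.1009 0.0687 0.098  0.0717] ang [172.4  80.5  -5.8 -97.1]
head top c [0.5286 0.1492] len [0.0376 0.0564 0.0385 0.0537] ang [-96.4 171.7  79.4  -9.3]
head sc c [0.5312 0.1505] len [0.0547 0.0366 0.0544 0.0376] ang [ 173.    79.1   -6.  -100.5]
mat top c [0.5272 0.1584] len [0.1483 0.1474 0.1475 0.1482] ang [ -88.2 -178.2   92.1    2.1]
brkt top c [ 0.5169 -0.054 ] len [0.0567 0.0501 0.0586 0.0519] ang [-102.8  167.    78.9  -15. ]
T red [319 225  13  11 110] [324.43636364 230.24545455] [[ 0.51576065 -0.06172863  0.112     ]] [[ 0.51626969 -0.06289883  0.104     ]]
S red [306 131  15  19 232] [312.625 139.875] [[ 0.52252616 -0.05559286  0.112     ]] [[ 0.51560965 -0.06741341  0.104     ]]
handle end top [[0.63932245 0.13235552 0.083     ]] turntable centre [[ 0.48923608 -0.17200355  0.045     ]]
tape [[0.73098333 0.18665753 0.048     ]]
bottle [[7.36254840e-01 5.13968458e-04 1.00000000e-01]]
carton [[ 0.73157891 -0.20467944  0.04      ]]
```

Create g.py:
```python
import sys,numpy as np
from plant import get_state
def go(x,y,z,p=None,rot=None):
    s=get_state(); p=s["tcp_pos"] if p is None else p; 
    from scipy.spatial.transform import Rotation as Q
    R=Q.from_euler("xyz",s["eef_rot"] if rot is None else rot,degrees=True).as_matrix()
    print("t",round(s["time_s"],2),"tcp",s["tcp_pos"].round(4),"rot",s["eef_rot"].round(2),"F",s["contact_force"].round(1),"M",s["moment"].round(2),"w",round(s["gripper_width"],4),"j",s["joints"].round(0))
    print("units",(R.T@(np.array([x,y,z])-p)/.05).round(3))
if __name__=="__main__": go(*map(float,sys.argv[1:4]))
```

```text
(no output)
```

Emit:
{"fn": "apply_moves", "kwargs": {
  "plan": [
    [0, [0, 0, 0], -0.75],
    [0, [0, 0, 0], -0.75],
    [0, [0, 0, 0], -0.72],
    [0, [0, 0, 0], 0]
  ],
  "squeeze": 40
}}

```text
time_s: 0.6
tcp_pos: [0.2502, 0.6266, 0.2051]
eef_rot: [180.0, -0.1, -98.5]
contact_force: [-1.2, 0.2, 0.1]
gripper_width: 0.0876
```

```bash
python3 g.py .536 .149 .16
```

```text
t 0.6 tcp [0.2502 0.6266 0.2051] rot [ 1.800e+02 -5.000e-02 -9.848e+01] F [-1.2  0.2  0.1] M [-0.03  0.03 -0.04] w 0.0876 j [ 85.  21.   1.  -0. -70.  -3.]
units [ 8.605 -7.062  0.909]
```

Emit:
{"fn": "apply_moves", "kwargs": {
  "plan": [
    [0, [0.4, -0.3, 0], 0],
    [0, [0.7, -0.58, 0], 0],
    [0, [0.7, -0.58, 0], 0],
    [0, [0.7, -0.58, 0], 0],
    [0, [0.7, -0.58, 0], 0],
    [0, [0.7, -0.58, 0], 0],
    [0, [0.7, -0.58, 0], 0],
    [0, [0.7, -0.58, 0], 0],
    [0, [0.7, -0.58, 0], 0],
    [0, [0.7, -0.58, 0], 0],
    [0, [0.7, -0.58, 0], 0],
    [0, [0.7, -0.58, 0], 0]
  ]
}}

```text
time_s: 2.1
tcp_pos: [0.5217, 0.1759, 0.2056]
eef_rot: [-180.0, 0.0, -98.6]
contact_force: [-0.0, 0.8, 0.3]
gripper_width: 0.0873
```

```bash
python3 g.py .536 .149 .16
```

```text
t 2.1 tcp [0.5217 0.1759 0.2056] rot [-1.800e+02  1.000e-02 -9.855e+01] F [-0.   0.8  0.3] M [ 0.02 -0.08 -0.03] w 0.0873 j [ 39.   9. -15.  -0. -66.  42.]
units [ 0.489 -0.362  0.912]
```

Emit:
{"fn": "apply_moves", "kwargs": {
  "plan": [
    [0, [0.25, -0.18, 0], 0],
    [0, [0.24, -0.18, 0], 0],
    [0, [0, 0, 0], 0],
    [0, [0, 0, 0], 0]
  ]
}}

```text
time_s: 2.6
tcp_pos: [0.5352, 0.151, 0.2056]
eef_rot: [180.0, 0.0, -98.4]
contact_force: [0.2, -0.1, 0.3]
gripper_width: 0.0879
```

```bash
python3 g.py .536 .149 .058
python3 - <<'E'
from plant import viewer
import cv2
for n in("scene","top"):
    d=viewer.capture(n);cv2.imwrite(f"pics/{n}1.png",d["frame"])
E
```

```text
t 2.6 tcp [0.5352 0.151  0.2056] rot [ 1.800e+02  1.000e-02 -9.842e+01] F [ 0.2 -0.1  0.3] M [ 0.01  0.02 -0.02] w 0.0879 j [ 36.   9. -15.  -0. -66.  46.]
units [ 0.037 -0.022  2.951]
```

View pics/scene1.png

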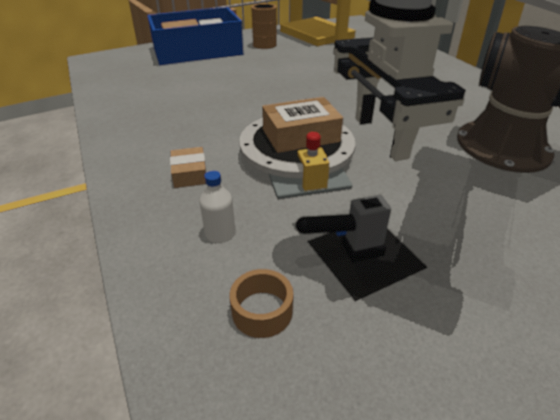

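View pics/top1.png

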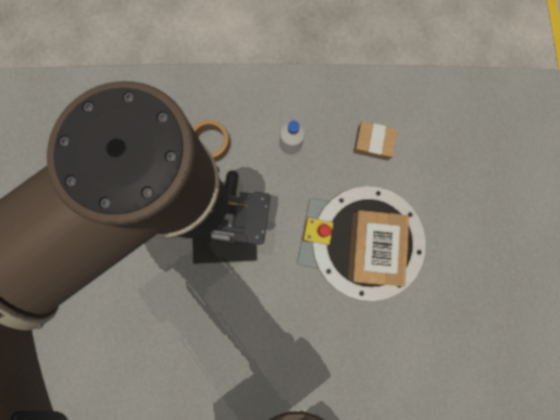

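Run:
```python
from h import *
S=pickle.load(open("scene0.pkl","rb"))
d=np.array([np.cos(np.radians(81.6)),np.sin(np.radians(81.6)),0])
for p in((.5352,.151,.2056),):
    for k in(-.055,0,.055):print(proj(S,np.array(p)+k*d))
```

```text
[[361.23132586 133.39420653]]
[[378.07492829 152.07551279]]
[[397.32309783 173.55826828]]
```

Run:
```python
import cv2
f=cv2.imread("pics/scene1.png");cv2.imwrite("pics/s1z.png",cv2.resize(f[60:260,290:480],None,fx=3,fy=3,interpolation=cv2.INTER_CUBIC))
```

```text
(no output)
```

View pics/s1z.png

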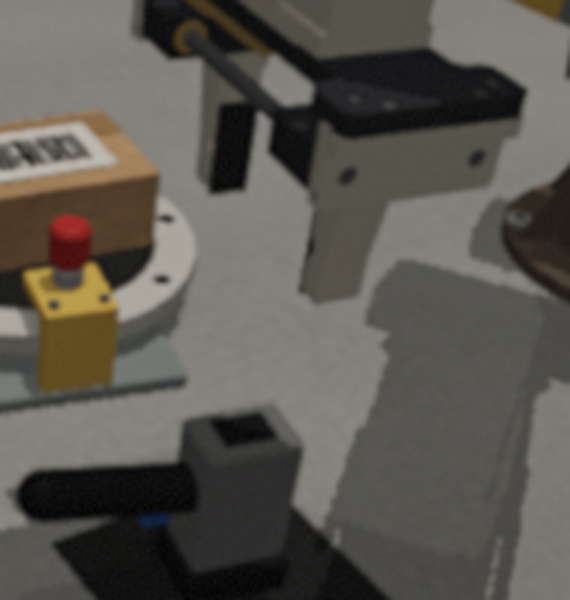

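Run:
```python
from h import *
S=pickle.load(open("scene0.pkl","rb"));T=pickle.load(open("top0.pkl","rb"))
f=cv2.imread("pics/top1.png");cv2.imwrite("pics/t1z.png",cv2.resize(f[150:290,170:340],None,fx=4,fy=4,interpolation=cv2.INTER_CUBIC))
p=np.array((.5352,.151,.2056))
d=np.array([np.cos(np.radians(81.6)),np.sin(np.radians(81.6)),0])
for k in(-.055,0,.055):print(proj(T,p+k*d),proj(T,p+k*d+[0,0,.1]),proj(S,p+k*d+[0,0,.02]),proj(S,p+k*d+[0.01,0,.0]),proj(S,p+k*d+[0.0,0.01,.0]))
for uv in((400,159),(366,123)):
  for z in(.2056,.22,.2256): print(uv,z,onz(S,[uv],z))
```

```text
[[245.15564138 221.85810299]] [[241.27149319 216.26849234]] [[362.85186575 121.52863827]] [[355.70291298 134.76205015]] [[364.98308942 136.43532358]]
[[215.24643795 217.82980105]] [[206.45714872 211.57462984]] [[380.19503318 139.76318597]] [[372.27902277 153.65611969]] [[382.27554442 155.55963976]]
[[185.42675904 213.78944806]] [[171.79743068 206.8748031 ]] [[400.08292527 160.81698062]] [[391.24571    175.40472656]] [[402.05648161 177.57867155]]
(400, 159) 0.2056 [[0.51775702 0.17860402 0.2056    ]]
(400, 159) 0.22 [[0.53422225 0.19538733 0.22      ]]
(400, 159) 0.2256 [[0.5406254  0.20191417 0.2256    ]]
(366, 123) 0.2056 [[0.50155359 0.07209233 0.2056    ]]
(366, 123) 0.22 [[0.51877811 0.09386674 0.22      ]]
(366, 123) 0.2256 [[0.52547654 0.10233456 0.2256    ]]
```

View pics/t1z.png

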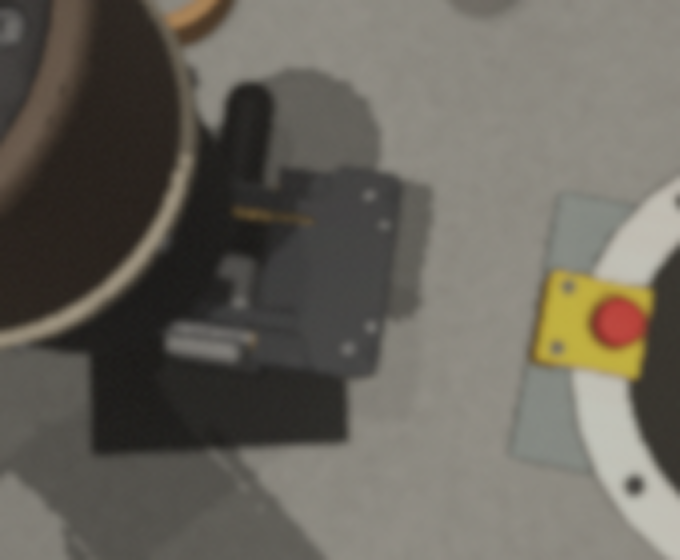

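Emit:
{"fn": "apply_moves", "kwargs": {
  "plan": [
    [0, [0.04, -0.02, 0.4], 0],
    [0, [0, 0, 0.5], 0],
    [0, [0, 0, 0.5], 0],
    [0, [0, 0, 0.5], 0],
    [0, [0, 0, 0.5], 0],
    [0, [0, 0, 0.35], 0],
    [0, [0, 0, 0.2], 0],
    [0, [0, 0, 0], 0],
    [0, [0, 0, 0], 0]
  ]
}}

```text
time_s: 3.82
tcp_pos: [0.5366, 0.1487, 0.0588]
eef_rot: [-179.9, 0.0, -98.4]
contact_force: [-0.2, -0.9, -0.1]
gripper_width: 0.0873
```

```bash
python3 g.py .536 .149 .058
python3 - <<'E'
from plant import viewer
import cv2
f=viewer.capture("scene")["frame"];cv2.imwrite(f"pics/s2.png",cv2.resize(f[120:300,270:450],None,fx=3,fy=3))
E
```

```text
t 3.83 tcp [0.5366 0.1487 0.0588] rot [-1.7995e+02  4.0000e-02 -9.8420e+01] F [-0.2 -0.9 -0.1] M [-0.02 -0.04  0.05] w 0.0873 j [ 36.  18. -25.   0. -47.  46.]
units [-0.005  0.012  0.016]
```

View pics/s2.png

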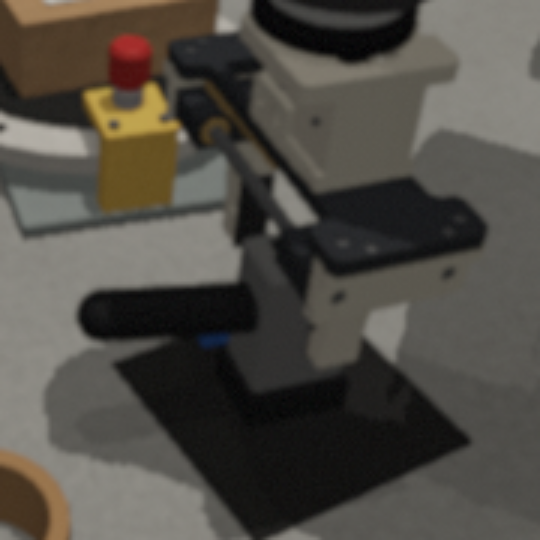

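The picture shows the jaws straddling the grey head. The front finger is at about (335,340) in the crop and nothing is touching yet.

Emit:
{"fn": "apply_moves", "kwargs": {
  "plan": [
    [100, [0, 0, 0], 0],
    [120, [0, 0, 0], 0],
    [140, [0, 0, 0], 0],
    [160, [0, 0, 0], 0],
    [200, [0, 0, 0], 0],
    [255, [0, 0, 0], 0],
    [255, [0, 0, 0], 0],
    [255, [0, 0, 0], 0]
  ],
  "squeeze": 40
}}

```text
time_s: 4.88
tcp_pos: [0.5361, 0.1483, 0.058]
eef_rot: [180.0, -0.0, -98.4]
contact_force: [-0.3, 0.4, -0.6]
gripper_width: 0.04
```

```bash
python3 g.py .536 .149 .058
python3 - <<'E'
from plant import viewer
import cv2
f=viewer.capture("scene")["frame"];cv2.imwrite(f"pics/s3.png",cv2.resize(f[120:300,270:450],None,fx=3,fy=3))
E
```

```text
t 4.88 tcp [0.5361 0.1483 0.058 ] rot [180.    -0.   -98.44] F [-0.3  0.4 -0.6] M [-0.03  0.02 -0.05] w 0.04 j [ 36.  18. -25.   0. -47.  46.]
units [-0.015  0.004  0.001]
```

View pics/s3.png

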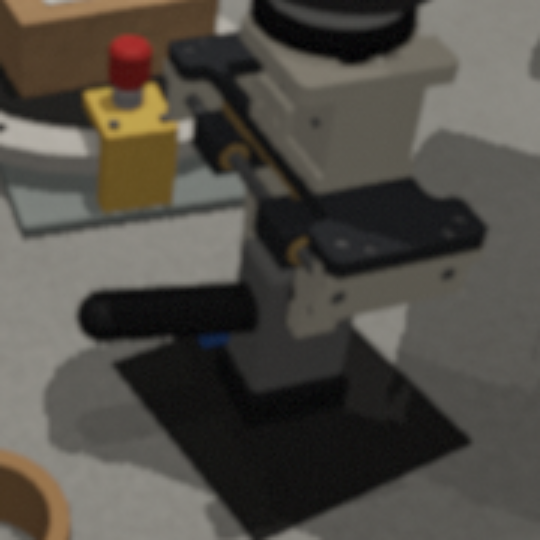

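Run:
```python
from h import *
S=pickle.load(open("scene0.pkl","rb"))
d=np.array([np.cos(np.radians(81.6)),np.sin(np.radians(81.6)),0])
e=np.array([d[1],-d[0],0])
p=np.array((.536,.1485,.0))
for z in(.058,.068,.078):
  print(z,[ (proj(S,p+k*d+j*e+[0,0,z])[0]-[270,120])*3 for k in(.02,.041) for j in (-.0095,.0095)])
```

```text
0.058 [array([311.84448481, 344.43476673]), array([280.06030893, 351.67740629]), array([329.75368969, 370.64440305]), array([297.39659202, 378.26526733])]
0.068 [array([314.59267581, 330.87619964]), array([282.51691677, 338.08647607]), array([332.75697853, 357.04440951]), array([300.09735234, 364.63603035])]
0.078 [array([317.38981461, 317.04475265]), array([285.01791476, 324.21909131]), array([335.81540867, 343.1627156 ]), array([302.84843484, 350.72137736])]
```

Emit:
{"fn": "apply_moves", "kwargs": {
  "plan": [
    [255, [0, 0, -0.1], 0],
    [255, [0, 0, -0.3], 0],
    [255, [0, 0, -0.4], 0],
    [255, [0, 0, -0.5], 0],
    [255, [0, 0, -0.5], 0],
    [255, [0, 0, -0.5], 0],
    [255, [0, 0, -0.5], 0],
    [255, [0, 0, -0.4], 0],
    [255, [0, 0, -0.3], 0],
    [255, [0, 0, -0.2], 0],
    [255, [0, 0, 0], 0],
    [255, [0, 0, 0], 0]
  ]
}}

```text
time_s: 6.42
tcp_pos: [0.5356, 0.1481, 0.2422]
eef_rot: [179.9, -0.0, -98.5]
contact_force: [0.6, 0.3, -2.8]
gripper_width: 0.04
```

```bash
python3 g.py .536 .149 .241
python3 - <<'E'
from plant import viewer
import cv2
f=viewer.capture("scene")["frame"];cv2.imwrite(f"pics/s4full.png",f);cv2.imwrite(f"pics/s4.png",cv2.resize(f[60:260,260:460],None,fx=3,fy=3))
E
```

```text
t 6.42 tcp [0.5356 0.1481 0.2422] rot [ 1.7993e+02 -4.0000e-02 -9.8450e+01] F [ 0.6  0.3 -2.8] M [-0.02  0.02 -0.02] w 0.04 j [ 36.   8. -11.  -0. -71.  46.]
units [-0.019 -0.004  0.025]
```

View pics/s4.png

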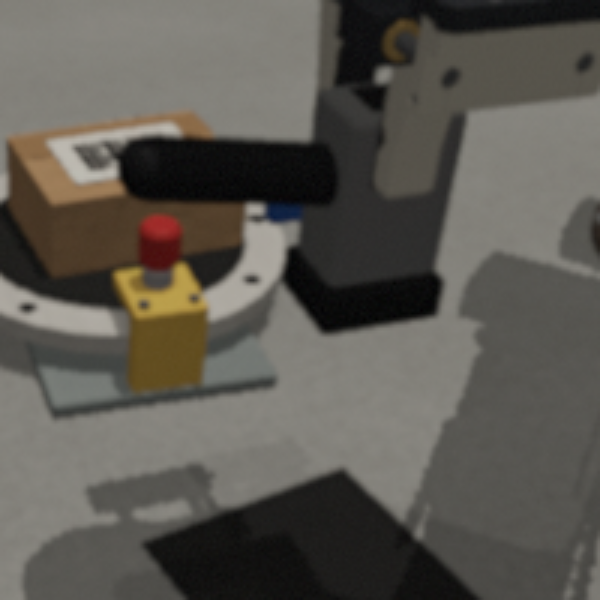

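Run:
```python
from h import *
S=pickle.load(open("scene0.pkl","rb"))
a=np.radians(-8.5);c,s=np.cos(a),np.sin(a);R=np.array([[c,-s,0],[s,c,0],[0,0,1]])
for o in((.530,.150,.188),):
  for n,l in(("nose +x+y",(.031,.025,0)),("nose -x+y",(-.031,.025,0)),("nose+x-y",(.031,-.025,0)),("tip",(.124,0,.079)),("head +x+y top",(.028,.02,.105)),):
    q=proj(S,R@l+np.array(o))[0];print(n,q,(q-[260,60])*3)
```

```text
nose +x+y [367.13870793 174.36249826] [321.4161238  343.08749477]
nose -x+y [406.24319501 167.29712068] [438.72958504 321.89136203]
nose+x-y [352.13683385 155.5474049 ] [276.41050156 286.64221469]
tip [299.26930544 123.70695301] [117.80791633 191.12085904]
head +x+y top [378.55971337 102.18779652] [355.67914012 126.56338957]
```

Run:
```python
from h import *
S=pickle.load(open("scene0.pkl","rb"))
a=np.radians(-8.5);c,s=np.cos(a),np.sin(a);R=np.array([[c,-s,0],[s,c,0],[0,0,1]])
L=dict(nppb=(.031,.025,0),nmpb=(-.031,.025,0),tip79=(.124,0,.079),tip86=(.124,0,.086),tpp=(.028,.02,.105),tpm=(.028,-.02,.105),tmp=(-.028,.02,.105),tmm=(-.028,-.02,.105))
for n,l in L.items():
    q0=proj(S,R@l+np.array((.530,.150,.004)))[0];q=proj(S,R@l+np.array((.530,.150,.188)))[0]
    print(n,((q0-[290,180])*5+2).round(),((q-[260,60])*3).round())
```

```text
nppb [313. 425.] [321. 343.]
nmpb [478. 385.] [439. 322.]
tip79 [ 32. 259.] [118. 191.]
tip86 [ 32. 243.] [118. 176.]
tpp [355. 177.] [356. 127.]
tpm [301.  98.] [313.  88.]
tmp [518. 142.] [473. 112.]
tmm [458.  67.] [425.  75.]
```

```bash
python3 g.py .484 -.1857 .241
```

```text
t 6.47 tcp [0.5356 0.1481 0.2421] rot [ 1.7992e+02 -5.0000e-02 -9.8450e+01] F [-0.2 -0.6 -2.2] M [-0.03  0.01 -0.01] w 0.0397 j [ 36.   8. -11.  -0. -71.  46.]
units [6.754 0.041 0.029]
```

Emit:
{"fn": "apply_moves", "kwargs": {
  "plan": [
    [255, [0.2, 0, 0], 0],
    [255, [0.4, 0, 0], 0],
    [255, [0.6, 0, 0], 0],
    [255, [0.7, 0, 0], 0],
    [255, [0.8, 0, 0], 0],
    [255, [0.8, 0, 0], 0],
    [255, [0.8, 0.04, 0], 0],
    [255, [0.8, 0, 0], 0],
    [255, [0.7, 0, 0], 0],
    [255, [0.5, 0, 0], 0],
    [255, [0.3, 0, 0], 0],
    [255, [0.15, 0, 0.03], 0]
  ]
}}

```text
time_s: 7.98
tcp_pos: [0.4841, -0.1863, 0.2416]
eef_rot: [-180.0, 0.0, -98.5]
contact_force: [0.9, 0.5, -2.8]
gripper_width: 0.0397
```

Emit:
{"fn": "apply_moves", "kwargs": {
  "plan": [
    [255, [0, 0, 0], 0],
    [255, [0, 0, 0], 0],
    [255, [0, 0, 0], 0]
  ]
}}

```text
time_s: 8.35
tcp_pos: [0.4848, -0.1847, 0.2416]
eef_rot: [-180.0, 0.0, -98.4]
contact_force: [-0.6, 0.4, -2.6]
gripper_width: 0.0397
```

```bash
python3 g.py .484 -.1857 .241
python3 - <<'E'
from plant import viewer
import cv2
f=viewer.capture("scene")["frame"];cv2.imwrite(f"pics/s5.png",cv2.resize(f[20:200,220:400],None,fx=3.3,fy=3.3))
f=viewer.capture("top")["frame"];cv2.imwrite(f"pics/t5.png",f)
E
```

```text
t 8.35 tcp [ 0.4848 -0.1847  0.2416] rot [-179.99    0.    -98.38] F [-0.6  0.4 -2.6] M [-0.02 -0.01 -0.04] w 0.0397 j [  1.   4. -16.  -0. -70.  81.]
units [0.021 0.012 0.012]
```

View pics/s5.png

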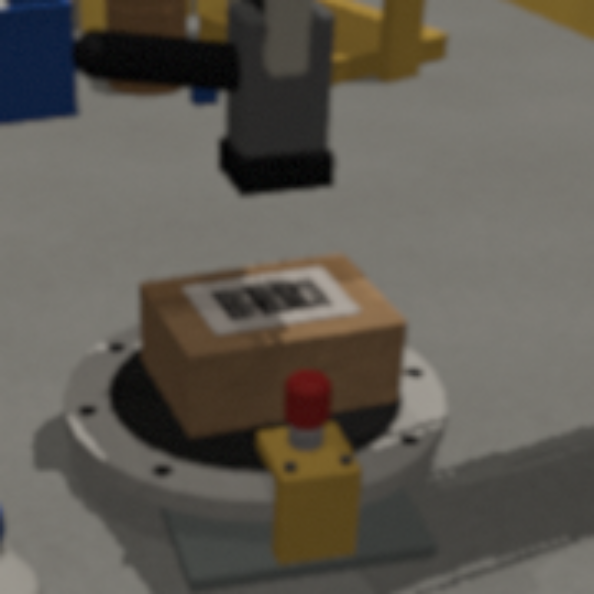

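View pics/t5.png

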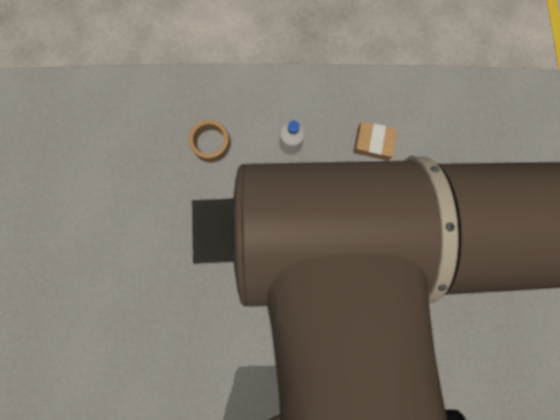

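Run:
```python
from h import *
S=pickle.load(open("scene0.pkl","rb"))
a=np.radians(-8.5);c,s=np.cos(a),np.sin(a);R=np.array([[c,-s,0],[s,c,0],[0,0,1]])
for o in((.4786,-.183,.187),(.4786,-.183,.197),(.4686,-.183,.187),(.4786,-.173,.187)):
  print(o,[((proj(S,R@l+np.array(o))[0]-[220,20])*3.3).round() for l in((.031,.025,0),(-.031,.025,0),(.031,-.025,0))])
```

```text
(0.4786, -0.183, 0.187) [array([240., 202.]), array([336., 191.]), array([215., 172.])]
(0.4786, -0.183, 0.197) [array([240., 186.]), array([337., 176.]), array([215., 157.])]
(0.4686, -0.183, 0.187) [array([255., 200.]), array([350., 189.]), array([230., 170.])]
(0.4786, -0.173, 0.187) [array([247., 208.]), array([344., 197.]), array([222., 178.])]
```

The scanner hangs level over the label: its nose bottom is at crop pixels (245,193) and (333,185), and the bias against prediction is the same as when it was parked. I'll correct by 1 mm and hold.

Emit:
{"fn": "apply_moves", "kwargs": {
  "plan": [
    [255, [0.02, 0.01, 0.01], 0],
    [255, [0, 0, 0], 0],
    [255, [0, 0, 0], 0],
    [255, [0, 0, 0], 0],
    [255, [0, 0, 0], 0],
    [255, [0, 0, 0], 0],
    [255, [0, 0, 0], 0],
    [255, [0, 0, 0], 0],
    [255, [0, 0, 0], 0],
    [255, [0, 0, 0], 0],
    [255, [0, 0, 0], 0],
    [255, [0, 0, 0], 0]
  ]
}}

```text
time_s: 9.95
tcp_pos: [0.4839, -0.1862, 0.2411]
eef_rot: [-180.0, -0.0, -98.4]
contact_force: [-0.1, -0.2, -2.2]
gripper_width: 0.0395
```

Emit:
{"fn": "apply_moves", "kwargs": {
  "plan": [
    [255, [0, 0, 0], 0],
    [255, [0, 0, 0], 0]
  ]
}}

```text
time_s: 10.2
tcp_pos: [0.4839, -0.1862, 0.2411]
eef_rot: [180.0, -0.0, -98.4]
contact_force: [0.3, -0.2, -2.6]
gripper_width: 0.0398
```

```bash
python3 g.py .534 .156 .241
```

```text
t 10.2 tcp [ 0.4839 -0.1862  0.2411] rot [180.    -0.   -98.44] F [ 0.3 -0.2 -2.6] M [-0.   -0.01  0.01] w 0.0398 j [  1.   4. -16.   0. -70.  81.]
units [-6.918e+00  1.400e-02  1.000e-03]
```

Emit:
{"fn": "apply_moves", "kwargs": {
  "plan": [
    [255, [-0.2, 0, 0], 0],
    [255, [-0.4, 0, 0], 0],
    [255, [-0.6, 0, 0], 0],
    [255, [-0.75, 0, 0], 0],
    [255, [-0.8, 0, 0], 0],
    [255, [-0.8, 0, 0], 0],
    [255, [-0.8, 0.01, 0], 0],
    [255, [-0.8, 0, 0], 0],
    [255, [-0.7, 0, 0], 0],
    [255, [-0.55, 0, 0], 0],
    [255, [-0.35, 0, 0], 0],
    [255, [-0.17, 0, 0], 0]
  ]
}}

```text
time_s: 11.7
tcp_pos: [0.5341, 0.157, 0.2409]
eef_rot: [180.0, -0.0, -98.4]
contact_force: [-0.2, 0.0, -2.3]
gripper_width: 0.0398
```

Emit:
{"fn": "apply_moves", "kwargs": {
  "plan": [
    [255, [0, 0, 0.2], 0],
    [255, [0, 0, 0.4], 0],
    [255, [0, 0, 0.5], 0],
    [255, [0, 0, 0.6], 0],
    [255, [0, 0, 0.6], 0],
    [255, [0, 0, 0.5], 0],
    [255, [0, 0, 0.3], 0],
    [255, [0, 0, 0.2], 0],
    [255, [0, 0, 0], 0],
    [255, [0, 0, 0], 0]
  ]
}}

```text
time_s: 12.95
tcp_pos: [0.5348, 0.1564, 0.0769]
eef_rot: [-179.9, 0.0, -98.4]
contact_force: [-0.1, -0.2, -2.9]
gripper_width: 0.0399
```

```bash
python3 g.py .534 .156 .058
python3 - <<'E'
from plant import viewer
import cv2
f=viewer.capture("scene")["frame"];cv2.imwrite(f"pics/s6.png",cv2.resize(f[120:300,270:450],None,fx=3,fy=3))
E
```

```text
t 12.95 tcp [0.5348 0.1564 0.0769] rot [-1.7994e+02  5.0000e-02 -9.8430e+01] F [-0.1 -0.2 -2.9] M [-0.03 -0.02 -0.01] w 0.0399 j [ 36.  16. -24.   0. -50.  45.]
units [0.01  0.015 0.377]
```

View pics/s6.png

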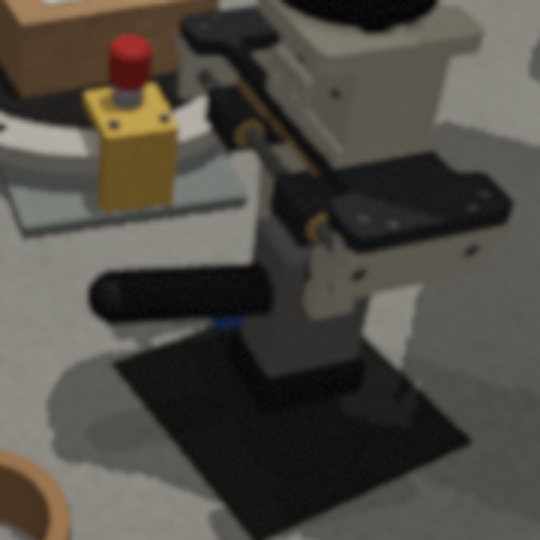

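Scanner is upright about 19 mm above the mat, with its nose at about (300,385) in the crop. I'll lower it slowly.

Emit:
{"fn": "apply_moves", "kwargs": {
  "plan": [
    [255, [0, 0, 0.1], 0],
    [255, [0, 0, 0.1], 0],
    [255, [0, 0, 0.06], 0],
    [255, [0, 0, 0.04], 0],
    [255, [0, 0, 0.03], 0],
    [255, [0, 0, 0.02], 0],
    [255, [0, 0, 0], 0],
    [255, [0, 0, 0], 0]
  ]
}}

```text
time_s: 14.0
tcp_pos: [0.5343, 0.1561, 0.0586]
eef_rot: [-180.0, 0.0, -98.4]
contact_force: [-0.1, -0.3, -3.7]
gripper_width: 0.0396
```

```bash
python3 g.py .534 .156 .058
```

```text
t 14.0 tcp [0.5343 0.1561 0.0586] rot [-1.7999e+02  1.0000e-02 -9.8440e+01] F [-0.1 -0.3 -3.7] M [-0.03 -0.03 -0.01] w 0.0396 j [ 36.  18. -25.   0. -47.  45.]
units [0.003 0.005 0.013]
```

Emit:
{"fn": "apply_moves", "kwargs": {
  "plan": [
    [255, [0, 0, 0.01], 0],
    [255, [0, 0, 0.01], 0],
    [255, [0, 0, 0], 0],
    [255, [0, 0, 0], 0]
  ]
}}

```text
time_s: 14.5
tcp_pos: [0.5344, 0.1562, 0.058]
eef_rot: [-180.0, 0.0, -98.4]
contact_force: [-2.5, 0.0, 4.4]
gripper_width: 0.0399
```

```bash
python3 g.py .534 .156 .058
```

```text
t 14.5 tcp [0.5344 0.1562 0.058 ] rot [-1.7997e+02  1.0000e-02 -9.8430e+01] F [-2.5  0.   4.4] M [-0.14  0.81 -0.06] w 0.0399 j [ 36.  18. -25.   0. -47.  45.]
units [0.004 0.008 0.   ]
```

It's on the mat: the force went from -3 to +4 N. Release it gradually.

Emit:
{"fn": "apply_moves", "kwargs": {
  "plan": [
    [130, [0, 0, 0], 0],
    [115, [0, 0, 0], 0],
    [100, [0, 0, 0], 0],
    [70, [0, 0, 0], 0],
    [30, [0, 0, 0], 0],
    [0, [0, 0, 0], 0],
    [0, [0, 0, 0], 0],
    [0, [0, 0, 0], 0]
  ]
}}

```text
time_s: 15.5
tcp_pos: [0.5342, 0.1561, 0.0576]
eef_rot: [180.0, -0.0, -98.4]
contact_force: [0.4, -0.3, -0.5]
gripper_width: 0.0869
```

```bash
python3 g.py .534 .156 .058
python3 - <<'E'
from plant import viewer
import cv2
f=viewer.capture("scene")["frame"];cv2.imwrite(f"pics/s7.png",cv2.resize(f[120:300,270:450],None,fx=3,fy=3))
E
```

```text
t 15.5 tcp [0.5342 0.1561 0.0576] rot [180.    -0.   -98.44] F [ 0.4 -0.3 -0.5] M [-0.01 -0.02  0.01] w 0.0869 j [ 36.  18. -25.  -0. -47.  45.]
units [ 0.002  0.004 -0.009]
```

View pics/s7.png

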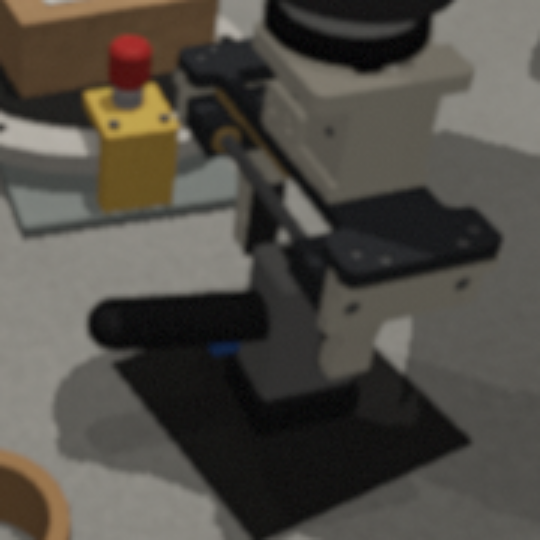

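Scanner stands upright and free of the fingers. Now retreat upward and turn the jaws for the knob.

Emit:
{"fn": "apply_moves", "kwargs": {
  "plan": [
    [0, [0, 0, -0.2], 0],
    [0, [0, 0, -0.5], 0],
    [0, [0, 0, -0.7], 0],
    [0, [0, 0, -0.8], 0],
    [0, [0, 0, -0.8], 0],
    [0, [0, 0, -0.6], 0],
    [0, [0, 0, 0], 1],
    [0, [0, 0, 0], 1],
    [0, [0, 0, 0], 1],
    [0, [0, 0, 0], 1],
    [0, [0, 0, 0], 1],
    [0, [0, 0, 0], 1]
  ]
}}

```text
time_s: 17.05
tcp_pos: [0.5342, 0.156, 0.2384]
eef_rot: [-180.0, 0.0, -134.6]
contact_force: [-0.6, -0.3, 0.1]
gripper_width: 0.0879
```

Emit:
{"fn": "apply_moves", "kwargs": {
  "plan": [
    [0, [0, 0, 0], 1],
    [0, [0, 0, 0], 1],
    [0, [0, 0, 0], 1],
    [0, [0, 0, 0], 1],
    [0, [0, 0, 0], 1],
    [0, [0, 0, 0], 1],
    [0, [0, 0, 0], 1],
    [0, [0, 0, 0], 1],
    [0, [0, 0, 0], 1],
    [0, [0, 0, 0], 0]
  ]
}}

```text
time_s: 18.3
tcp_pos: [0.5342, 0.1561, 0.2383]
eef_rot: [180.0, 0.0, 171.6]
contact_force: [0.0, 0.5, 0.6]
gripper_width: 0.0876
```

```bash
python3 g.py .516 -.063 .22;python3 - <<'E'
from h import *
from plant import viewer
S=viewer.capture("scene");T=viewer.capture("top");cv2.imwrite("pics/t8.png",T["frame"]);cv2.imwrite("pics/s8.png",S["frame"])
pickle.dump(S,open("scene8.pkl","wb"))
E
```

```text
t 18.3 tcp [0.5342 0.1561 0.2383] rot [1.7997e+02 3.0000e-02 1.7160e+02] F [0.  0.5 0.6] M [ 0.09 -0.04  0.01] w 0.0876 j [ 36.   8. -12.   0. -70. -45.]
units [-0.28  -4.388  0.363]
```

View pics/s8.png

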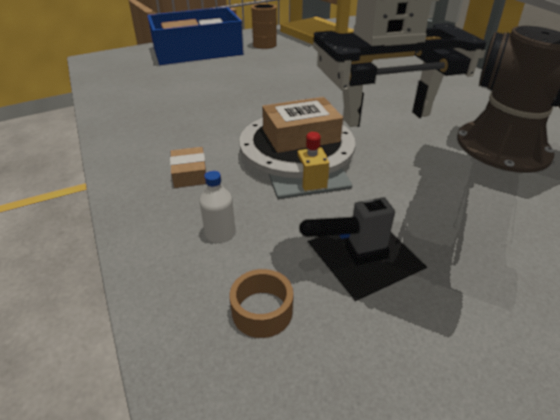

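Run:
```python
from h import *
S=pickle.load(open("scene8.pkl","rb"))
cv2.imwrite("pics/s8z.png",cv2.resize(S["frame"][50:150,300:480],None,fx=4,fy=4,interpolation=cv2.INTER_CUBIC))
a=np.radians(171.6);d=np.array([np.cos(a),np.sin(a),0]);e=np.array([-d[1],d[0],0])
p=np.array((.5342,.1561,.2383))
for dz in(0,.01,.02):print(dz,[((proj(S,p+k*d+j*e+[0,0,dz])[0]-[300,50])*4).round() for k in(.044,.06,-.044,-.06) for j in(-.0095,.0095)])
```

```text
0 [array([464., 329.]), array([436., 303.]), array([504., 323.]), array([475., 297.]), array([232., 365.]), array([208., 337.]), array([188., 372.]), array([164., 344.])]
0.01 [array([470., 303.]), array([441., 278.]), array([510., 297.]), array([481., 272.]), array([236., 338.]), array([211., 311.]), array([191., 345.]), array([167., 317.])]
0.02 [array([476., 277.]), array([447., 251.]), array([517., 271.]), array([486., 246.]), array([239., 311.]), array([215., 284.]), array([194., 318.]), array([170., 290.])]
```

View pics/s8z.png

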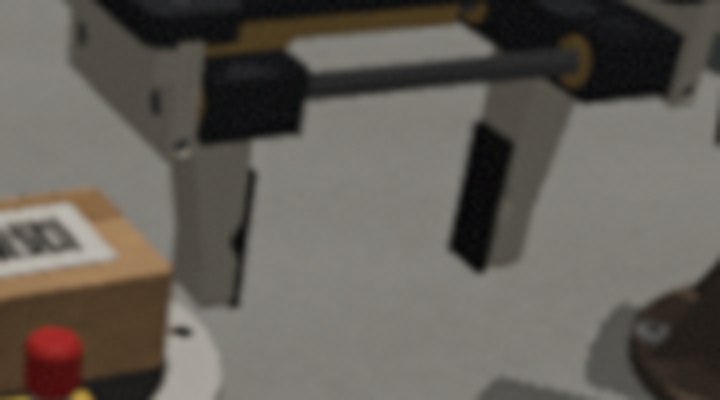

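Emit:
{"fn": "apply_moves", "kwargs": {
  "plan": [
    [0, [0, -0.3, 0], 0],
    [0, [-0.04, -0.5, 0], 0],
    [0, [-0.06, -0.7, 0], 0],
    [0, [-0.06, -0.8, 0], 0],
    [0, [-0.06, -0.8, 0], 0],
    [0, [-0.06, -0.7, 0], 0],
    [0, [0, -0.4, 0.2], 0],
    [0, [0, -0.2, 0.3], 0],
    [0, [0, 0, 0.3], 0],
    [0, [0, 0, 0.3], 0],
    [0, [0, 0, 0], 0],
    [0, [0, 0, 0], 0]
  ]
}}

```text
time_s: 19.9
tcp_pos: [0.5162, -0.0631, 0.1827]
eef_rot: [-180.0, 0.0, 171.6]
contact_force: [-0.2, -0.9, -0.3]
gripper_width: 0.0879
```

```bash
python3 g.py .516 -.0635 .08;python3 - <<'E'
from h import *
from plant import viewer
S=viewer.capture("scene");T=viewer.capture("top");cv2.imwrite("pics/t9.png",T["frame"]);cv2.imwrite("pics/s9.png",cv2.resize(S["frame"][40:210,200:400],None,fx=3.5,fy=3.5,interpolation=cv2.INTER_CUBIC))
E
```

```text
t 19.9 tcp [ 0.5162 -0.0631  0.1827] rot [-1.7999e+02  1.0000e-02  1.7161e+02] F [-0.2 -0.9 -0.3] M [ 0.06 -0.   -0.05] w 0.0879 j [ 15.   7. -21.   0. -62. -23.]
units [ 0.003 -0.008  2.055]
```

View pics/s9.png

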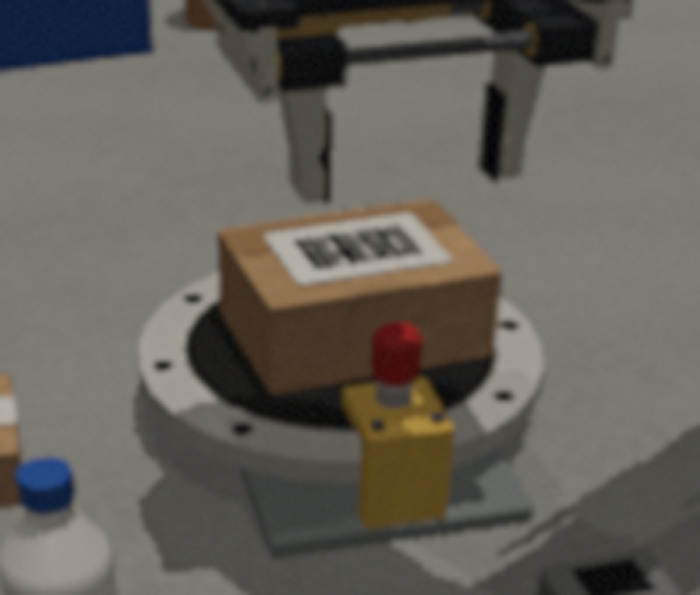

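View pics/t9.png

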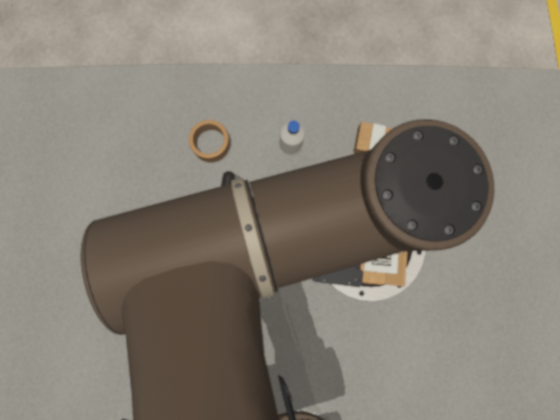

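Emit:
{"fn": "apply_moves", "kwargs": {
  "plan": [
    [0, [0, 0, 0.3], 0],
    [0, [0, 0, 0.4], 0],
    [0, [0, 0, 0.4], 0],
    [0, [0, 0, 0.3], 0],
    [0, [0, 0, 0.2], 0],
    [0, [0, 0, 0], 0],
    [0, [0, 0, 0], 0]
  ]
}}

```text
time_s: 20.88
tcp_pos: [0.5162, -0.0635, 0.1031]
eef_rot: [180.0, 0.0, 171.6]
contact_force: [0.7, 0.0, 0.3]
gripper_width: 0.0876
```

```bash
python3 g.py .516 -.0635 .08;python3 - <<'E'
from h import *
from plant import viewer
S=viewer.capture("scene");cv2.imwrite("pics/s10.png",cv2.resize(S["frame"][80:200,240:380],None,fx=5,fy=5,interpolation=cv2.INTER_CUBIC))
a=np.radians(171.6);d=np.array([np.cos(a),np.sin(a),0]);e=np.array([-d[1],d[0],0])
p=np.array((.516,-.0635,.1027))
for dz in(0,.01,.02):print(dz,[((proj(S,p+k*d+j*e+[0,0,dz])[0]-[240,80])*5).round() for k in(.044,-.044) for j in(-.0095,.0095)])
E
```

```text
t 20.88 tcp [ 0.5162 -0.0635  0.1031] rot [1.7999e+02 5.0000e-02 1.7157e+02] F [0.7 0.  0.3] M [ 0.08 -0.03  0.05] w 0.0876 j [ 15.  11. -27.   0. -52. -23.]
units [0.005 0.    0.462]
0 [array([481., 303.]), array([462., 279.]), array([267., 336.]), array([252., 312.])]
0.01 [array([483., 280.]), array([464., 257.]), array([268., 314.]), array([252., 289.])]
0.02 [array([485., 258.]), array([466., 235.]), array([268., 290.]), array([253., 266.])]
```

View pics/s10.png

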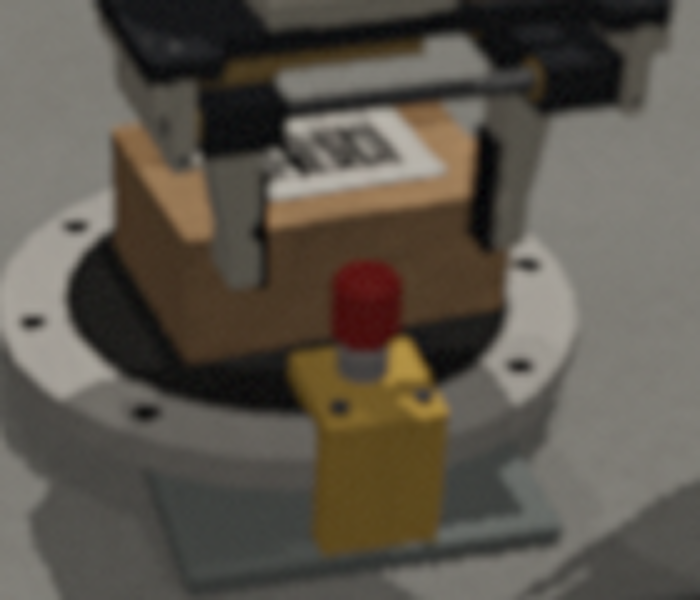

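Emit:
{"fn": "apply_moves", "kwargs": {
  "plan": [
    [0, [0, 0, 0.2], 0],
    [0, [0, 0, 0.2], 0],
    [0, [0, 0, 0.14], 0],
    [0, [0, 0, 0], 0],
    [0, [0, 0, 0], 0],
    [100, [0, 0, 0], 0],
    [110, [0, 0, 0], 0],
    [120, [0, 0, 0], 0],
    [120, [0, 0, 0], 0]
  ],
  "squeeze": 20
}}

```text
time_s: 22.05
tcp_pos: [0.5158, -0.0636, 0.0756]
eef_rot: [180.0, 0.0, 171.6]
contact_force: [0.2, -0.2, 0.5]
gripper_width: 0.0534
```

```bash
python3 g.py .516 -.0635 .076;python3 - <<'E'
from h import *
from plant import viewer
S=viewer.capture("scene");cv2.imwrite("pics/s11.png",cv2.resize(S["frame"][80:200,240:380],None,fx=5,fy=5,interpolation=cv2.INTER_CUBIC))
E
```

```text
t 22.05 tcp [ 0.5158 -0.0636  0.0756] rot [1.8000e+02 1.0000e-02 1.7156e+02] F [ 0.2 -0.2  0.5] M [ 0.09 -0.06 -0.02] w 0.0534 j [ 15.  13. -29.   0. -48. -23.]
units [-0.004  0.002 -0.007]
```

View pics/s11.png

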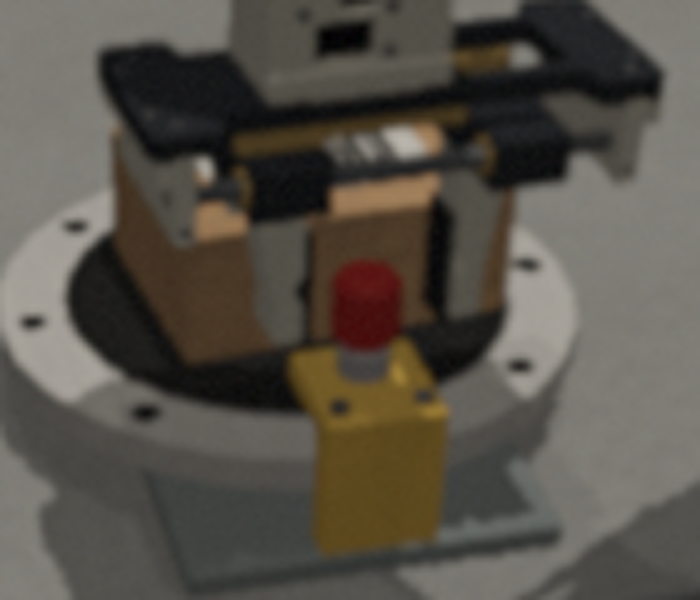

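Emit:
{"fn": "apply_moves", "kwargs": {
  "plan": [
    [140, [0, 0, 0], 0],
    [160, [0, 0, 0], 0],
    [180, [0, 0, 0], 0],
    [200, [0, 0, 0], 0],
    [255, [0, 0, 0], 0],
    [255, [0, 0, 0], 0],
    [255, [0, 0, 0], 0],
    [255, [0, 0, 0], 0]
  ],
  "squeeze": 55
}}

```text
time_s: 23.1
tcp_pos: [0.5168, -0.0636, 0.0757]
eef_rot: [180.0, 0.1, 171.6]
contact_force: [4.9, -2.2, -3.1]
gripper_width: 0.0265
```

```bash
python3 g.py .516 -.0635 .094;python3 - <<'E'
from h import *
from plant import viewer
S=viewer.capture("scene");cv2.imwrite("pics/s12.png",cv2.resize(S["frame"][80:200,240:380],None,fx=5,fy=5,interpolation=cv2.INTER_CUBIC))
E
```

```text
t 23.1 tcp [ 0.5168 -0.0636  0.0757] rot [1.7999e+02 9.0000e-02 1.7157e+02] F [ 4.9 -2.2 -3.1] M [-0.77 -1.77 -0.05] w 0.0265 j [ 15.  13. -29.   0. -48. -23.]
units [ 0.015  0.    -0.365]
```

View pics/s12.png

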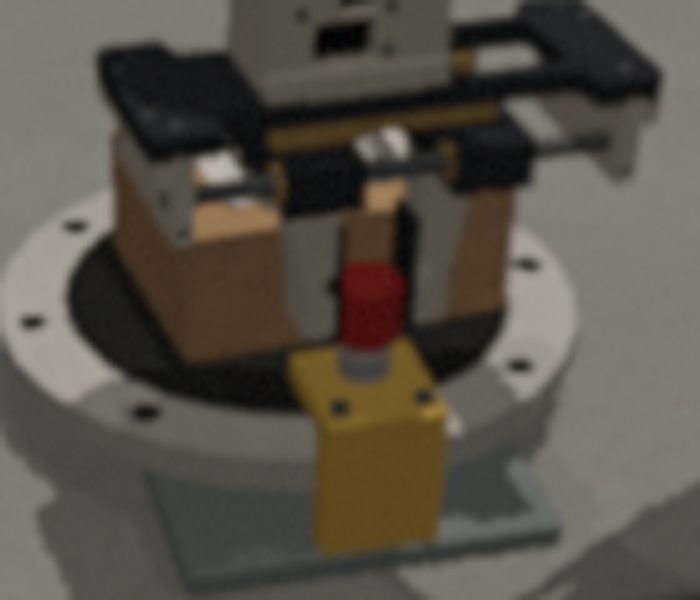

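Run:
```python
from h import *
S=pickle.load(open("scene0.pkl","rb"))
a=np.radians(171.6);d=np.array([np.cos(a),np.sin(a),0]);e=np.array([-d[1],d[0],0])
f=lambda X:((proj(S,X)[0]-[240,80])*5+2).round()
for nm,p in(("A tip z.097",np.array((.5168,-.0636,.097))),("B y-14,z.085",np.array((.5168,-.0776,.085)))):
  print(nm,[f(p+k*d+j*e) for k in(-.014,-.03,.014,.03) for j in(-.0095,.0095)])
k=np.array((.516,-.0635,.119));print("knob top",f(k),"bottom",f(k-[0,0,.03]),"barrel top", f(np.array((.516,-.0635,.087))), "left/right top edge",f(k+.014*np.array([.9,-.44,0])),f(k-.014*np.array([.9,-.44,0])))
for y in(-.055,-.05):print(y,f(np.array((.516,y,.119))),f(np.array((.516,y,.089))))
```

```text
A tip z.097 [array([341., 340.]), array([324., 315.]), array([302., 346.]), array([286., 321.]), array([408., 329.]), array([391., 305.]), array([447., 323.]), array([429., 299.])]
B y-14,z.085 [array([323., 349.]), array([307., 325.]), array([284., 355.]), array([269., 331.]), array([389., 338.]), array([372., 315.]), array([427., 332.]), array([409., 309.])]
knob top [371. 272.] bottom [367. 339.] barrel top [367. 344.] left/right top edge [335. 272.] [407. 273.]
-0.055 [382. 282.] [378. 350.]
-0.05 [388. 288.] [384. 356.]
```

Emit:
{"fn": "apply_moves", "kwargs": {
  "plan": [
    [255, [-0.03, 0, 0], 0],
    [255, [0, 0, 0], 0],
    [255, [0, 0, -0.04], 0],
    [255, [0, 0, -0.04], 0],
    [255, [0, 0, -0.04], 0],
    [255, [0, 0, 0], 0],
    [255, [0, 0, 0], 0]
  ],
  "squeeze": 60
}}

```text
time_s: 24.02
tcp_pos: [0.5168, -0.0637, 0.0812]
eef_rot: [-180.0, -0.1, 171.5]
contact_force: [0.5, 2.8, -9.0]
gripper_width: 0.0264
```

```bash
python3 g.py .516 -.0635 .092
```

```text
t 24.02 tcp [ 0.5168 -0.0637  0.0812] rot [-1.8000e+02 -5.0000e-02  1.7155e+02] F [ 0.5  2.8 -9. ] M [ 0.95 -0.2  -0.04] w 0.0264 j [ 15.  13. -28.  -0. -49. -23.]
units [ 0.016  0.002 -0.216]
```

Emit:
{"fn": "apply_moves", "kwargs": {
  "plan": [
    [255, [0, 0, -0.04], 0],
    [255, [0, 0, -0.04], 0],
    [255, [0, 0, -0.04], 0],
    [255, [0, 0, -0.04], 0],
    [255, [0, 0, -0.03], 0],
    [255, [0, 0, 0], 0],
    [255, [0, 0, 0], 0]
  ]
}}

```text
time_s: 24.9
tcp_pos: [0.5168, -0.0638, 0.0908]
eef_rot: [-180.0, -0.0, 171.6]
contact_force: [-1.0, 4.4, -11.2]
gripper_width: 0.0263
```

```bash
python3 g.py .516 -.0635 .092;python3 - <<'E'
from h import *
from plant import viewer
S=viewer.capture("scene");cv2.imwrite("pics/s13.png",cv2.resize(S["frame"][80:200,240:380],None,fx=5,fy=5,interpolation=cv2.INTER_CUBIC))
E
```

```text
t 24.9 tcp [ 0.5168 -0.0638  0.0908] rot [-1.8000e+02 -5.0000e-02  1.7155e+02] F [ -1.    4.4 -11.2] M [ 1.53  0.48 -0.01] w 0.0263 j [ 15.  12. -27.  -0. -50. -23.]
units [ 0.016  0.003 -0.024]
```

View pics/s13.png

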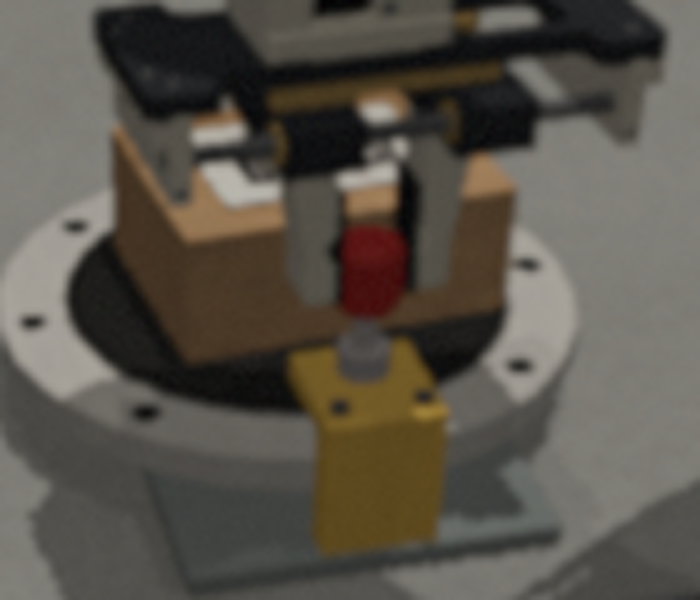

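The knob has risen from row 265 to row 230 in the crop (about 15 mm) with no slip. Continue gently to the stop.

Emit:
{"fn": "apply_moves", "kwargs": {
  "plan": [
    [255, [0, 0, -0.02], 0],
    [255, [0, 0, -0.01], 0],
    [255, [0, 0, 0], 0],
    [255, [0, 0, 0], 0]
  ]
}}

```text
time_s: 25.45
tcp_pos: [0.5168, -0.0638, 0.0919]
eef_rot: [-180.0, -0.1, 171.5]
contact_force: [1.3, 3.8, -23.6]
gripper_width: 0.0263
```

```bash
python3 g.py .516 -.0635 .092
```

```text
t 25.45 tcp [ 0.5168 -0.0638  0.0919] rot [-1.8000e+02 -6.0000e-02  1.7155e+02] F [  1.3   3.8 -23.6] M [ 1.42 -0.3  -0.07] w 0.0263 j [ 15.  12. -27.  -0. -50. -23.]
units [ 0.017  0.003 -0.002]
```

Emit:
{"fn": "apply_moves", "kwargs": {
  "plan": [
    [255, [0, 0, 0], 0],
    [255, [0, 0, 0], 0],
    [255, [0, 0, 0], 0],
    [255, [0, 0, 0], 0],
    [255, [0, 0, 0], 0],
    [255, [0, 0, 0], 0],
    [255, [0, 0, 0], 0],
    [255, [0, 0, 0], 0]
  ]
}}

```text
time_s: 26.45
tcp_pos: [0.5168, -0.0637, 0.092]
eef_rot: [-180.0, -0.1, 171.5]
contact_force: [1.7, 3.8, -25.8]
gripper_width: 0.0264
```

```bash
python3 g.py .516 -.0635 .092;python3 - <<'E'
from h import *
from plant import viewer
S=viewer.capture("scene");cv2.imwrite("pics/s14.png",S["frame"])
E
```

```text
t 26.45 tcp [ 0.5168 -0.0637  0.092 ] rot [-1.8000e+02 -6.0000e-02  1.7154e+02] F [  1.7   3.8 -25.8] M [ 1.38 -0.52 -0.09] w 0.0264 j [ 15.  12. -27.  -0. -50. -23.]
units [ 0.017  0.003 -0.001]
```

View pics/s14.png

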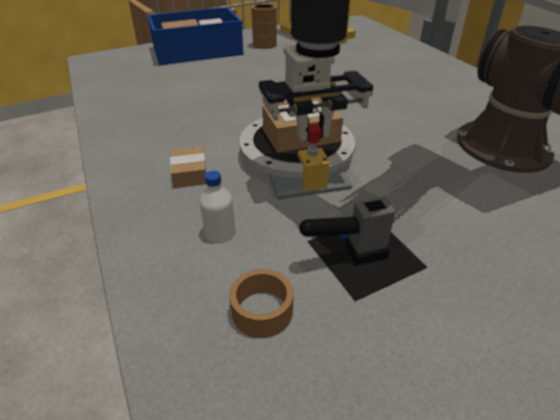

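The knob is held up at (313,133) and the scanner stands on the mat at (370,230). The bystanders haven't moved.

```bash
python3 -c "
from plant import close_job
print(close_job())"
```

```text
the job is handed in; nothing more can be done
None
```

I handed the job in at about 26.5 s, with all three parts done and the plunger knob still held fully up.

- **Scan:** I held the scanner, window down and level, about 8 cm above the label's centre for about 1.8 s. The measured tool position stayed within about 1 mm of the target.
- **Return:** I set it back upright on the mat at low contact force (about 4 N) and released it. The last picture shows it standing there.
- **Plunger:** I gripped the red knob and raised it about 16 mm to its stop, where the force rose from 11 N to about 25 N. It held steady for the next second with no slip.
- **Bystanders:** The tape roll, bottle and small carton look unmoved in the last picture.

Two readings disagreed with what I expected:
- **Fingertips:** In the pictures they sat about 20 mm higher than the reported tool position implies. I set the knob grasp height from the pictures instead.
- **Knob width:** The gripper read 26.4 mm on the 28 mm knob. I put this down to the pads giving slightly, since the pictures showed the grip centred. The knob shifted 1–2 mm sideways as the jaws closed, so I moved the arm slightly to ease the side force before lifting.

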